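# Advance the relay carrier to its next station

### The arm

A 6-joint arm with a two-finger parallel gripper is mounted at the origin on a cart in front of the work surface, level with it; the furniture and walls round the work are solid. World frame = base frame: x ahead of the robot, y to its left, z up, the work surface at z = 0. Lengths are in m, angles in rad, forces in N, time in s.
With the tool pointing down it reaches from about 0.25 to 0.775 m from the base axis. Payload 4 kg.
Tool frame: the origin (TCP) lies at the very end of the fingers, on their centre line; the grasp point (between the pads) lies 19 mm behind it (robot.tcp_to_grasp is the distance from the TCP to the grasp point, in m); z points along the fingers, y is the line along which they close (so a half turn about z gives the same grasp; the last joint's range is limited). The gripper opens to 94 mm and grips with 3 to 60 N. Pads are 16 mm wide; open, the fingers measure 119 mm over their backs; the gripper's body (75 mm by 177 mm) begins 78 mm behind the grasp point.
Start: joints at [1.206, 0.087, 1.371, -0, 1.684, -0.103], TCP at [0.142, 0.531, 0.206] pointing down, gripper open.
Joint ranges: [-3.1, 3.1], [-0.76, 2.03], [0.27, 2.55], [-1.08, 4.22], [0.17, 2.65], [-2.57, 2.57]. Speed limits (rad/s): [2.79, 2.79, 3.14, 3.14, 3.14, 3.14].

### API

Orientations are given as [roll, pitch, yaw] about the fixed x, y, z axes, in that order (R = Rz(yaw) Ry(pitch) Rx(roll)).
In Python, from bench import robot, viewer, sensors gives the robot as it stands (robot), with the cameras (viewer) and the readings (sensors).
- The arm moves only by the shell command python3 nudge.py, which reads ROWS from standard input. ROWS is a JSON list of rows, 1 to 20 of them, each an object with the fields jaw (the finger opening in m), dx, dy, dz (the shift in units of 5 mm), rz (a turn about the tool's z in units of 0.05 rad); a field left out counts as zero (the opening has to be given); each row shifts and turns the commanded pose from where the row before left it, along the tool's axes as they then stand; what a row does not reach is not made up. A row lasts 1/12 s, in which the tool goes at most 0.0417 m and 0.125 rad, less where a joint would pass 70% of its speed; a pose out of reach is approached as far as the arm can. The fingers move at their own pace and stop on an object; the grip force is fixed at half the most. Time passes only in rows, so rows that do not move let the fingers close. It prints the time, the measured TCP pose, the force, the opening and the grip force at its end. Input that does not fit is refused with a message, and nothing moves.
- sensors.get_obs(): the state, without advancing time (a new reading comes with each control period).
- viewer.snapshot(name): name is "side" or "top"; returns a dict with "color" (400x640x3 uint8, blue, green, red), "fx", "fy", "cx", "cy" (pixels), "k1" (the pictures are not rectified: a ray, as slopes to the right and down, at radius r is drawn at 1 + k1 r^2 times it, then the intrinsics apply), "extrinsics" (4x4, takes a point from world to camera coordinates). Camera axes: x right, y down, z forward; pixel columns grow to the right and rows downward; lengths in m; the calibration is good to about 2 mm. A picture is of the moment at which its call begins. There is no depth.
- robot.close_job(): hands the job in; it is judged then, once.
The state is a dict: "time": time; "joint_positions": joint angles; "qvel": joint speeds; "joint_torque": joint torques, N m; "tool_pos": TCP position; "ee_rot": TCP orientation; "wrist_force": force on the tool from outside, world axes, zero at the start; "wrist_torque": the same for the moment, N m; "width": finger opening in m; "finger_force": force on a finger pad.
Only numpy, scipy, OpenCV 4.12 (cv2) and the standard library are available. Lean on these libraries where they do the work, as an engineer would, in place of code of your own. Each camera call takes 0.05 s, during which the arm holds its last target. There are 200 camera calls.

### The job

Two small slides stand on the desk, each with a carrier waiting near the loading end at your right. Push the carrier that holds the relay (the small clear-covered block) leftward along its slide until it clicks into the next station, the one in the middle of the slide, and let go of it there. Do not run it on to the last station, and leave the carrier with the black finned heat sink where it is.

Things in the scene. Friction and masses are not known exactly. Their poses are not given: they have to be found in the camera images.
- relay_slide: Fixed aluminium slide under the relay carrier, 70 x 312 mm, end blocks 24 mm high. Origin: centre of its underside; y runs along it from the loading end (robot's right), z up. Dark 24 mm high tabs, reaching x = +-46 mm, mark the stations at y = 5 mm (middle) and 75 mm (last). The heat sink's like slide lies roughly parallel, its middle 0.13 m or more nearer or farther.
- relay_carrier (a joint): Relay carrier's travel along the slide's +y, m: 0 loading end, 0.08 middle station, 0.15 last (end stop). Starts at 0 to 0.04. Friction 1.2 N holds it where left. At 8 mm before and past the middle station a sprung ball must be pushed over a ridge (about 10 N in all); past the first ridge it drops in and holds the carrier within about 3 mm of 0.08. The last station's ridge is at 0.142.
- relay_push (a point): Middle of the relay carrier's upright push lug: 40 mm across the slide, 10 mm along it, 34 to 74 mm above the desk (this point 54), 57 mm behind the carrier's middle; free to push from behind. The grey carrier plate, 60 x 130 mm, top 34 mm above the desk, reaches 8 mm behind this point; the relay (22 x 28 x 40 mm, clear cover, fixed on) is centred 72 mm ahead. Fins at mid-plate meet the tabs.
- sink_push (a point): The same point (54 mm above the desk) on the like lug of the other carrier, which holds a black finned heat-sink block, 75 x 40 x 45 mm, its top 79 mm above the desk. To be left alone.

How it is judged:
By the outcome, as a careful person would: the job done as asked, in the order asked, and still so for the second after the job is handed in, with the robot touching nothing.
It also fails if it takes over 32 s, if anything falls off the work surface, if the arm or the gripper's body presses on something with over 40 N, if the wrist force passes 120 N, or if a joint passes its speed limit or range.

## Working session

There is one attempt and no reset: what is moved stays moved. The work goes in short steps, Python scripts to look and compute and a shell command to move; the robot and the scene stay as the last step left them, time stands still between calls to the robot, and variables do not carry over. Pictures are saved under pics/ and viewed, at most 10 in all, crops included, and the job is handed in when it is done.

```bash
ls; mkdir -p pics; cat > h.py <<'E'
import numpy as np, cv2
from bench import robot, viewer, sensors
def snap(n,f):
    s=viewer.snapshot(n); cv2.imwrite(f,s["color"]); 
    np.savez(f[:-4]+".npz",**{k:s[k] for k in("fx","fy","cx","cy","k1","extrinsics","color")}); return s
def ray(s,u,v):
    a=np.array([(u-s["cx"])/s["fx"],(v-s["cy"])/s["fy"]]); 
    p=cv2.undistortPoints(np.array([[[u,v]]],float),np.array([[s["fx"],0,s["cx"]],[0,s["fy"],s["cy"]],[0,0,1]],float),np.array([float(s["k1"]),0,0,0]))[0,0]
    E=s["extrinsics"];R=E[:3,:3];o=-R.T@E[:3,3];d=R.T@np.array([p[0],p[1],1]);return o,d/np.linalg.norm(d)
def atz(s,u,v,z):
    o,d=ray(s,u,v);return o+d*(z-o[2])/d[2]
def tri(s1,p1,s2,p2):
    o1,d1=ray(s1,*p1);o2,d2=ray(s2,*p2)
    t=np.linalg.lstsq(np.c_[d1,-d2],o2-o1,rcond=None)[0];a=o1+d1*t[0];b=o2+d2*t[1];return (a+b)/2,np.linalg.norm(a-b)
E
python3 - <<'E'
from h import *
for n in("top","side"):
    s=snap(n,f"pics/{n}1.png");E=s["extrinsics"];print(n,-E[:3,:3].T@E[:3,3],s["fx"],s["k1"],E[:3,:3].round(2).tolist())
o=sensors.get_obs();print(o["time"],o["tool_pos"],o["ee_rot"])
E
```

```text
bench.py
nudge.py
pics
top [ 0.41654022 -0.10232843  0.89519656] 362.7336747267432 0.011080646517274539 [[0.01, -1.0, -0.01], [-0.99, -0.01, -0.17], [0.17, 0.01, -0.99]]
side [ 0.28514705 -0.62717223  0.69493091] 400.849082937118 0.01800925832517306 [[0.88, -0.47, -0.02], [-0.35, -0.64, -0.69], [0.31, 0.61, -0.73]]
0.1 [0.14219482 0.5307869  0.20441219] [-3.13959059e+00 -1.76504782e-04  2.87979716e+00]
```

View pics/top1.png

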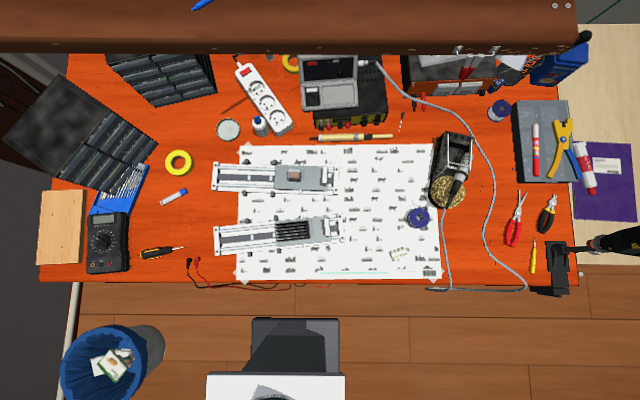

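View pics/side1.png

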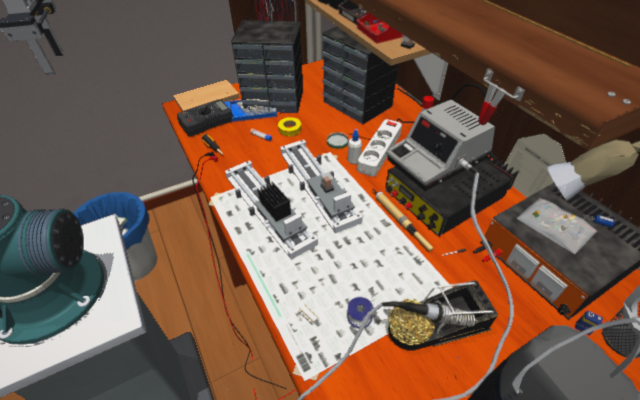

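The top view shows the relay carrier on the far slide (about 305,178) and the heat sink on the near one (about 292,232). Next I'll enlarge both.

```bash
python3 - <<'E'
import cv2
a=cv2.imread("pics/top1.png")[150:260,205:355];cv2.imwrite("pics/c1.png",cv2.resize(a,None,fx=5,fy=5,interpolation=cv2.INTER_CUBIC))
a=cv2.imread("pics/side1.png")[135:260,220:370];cv2.imwrite("pics/c2.png",cv2.resize(a,None,fx=4.8,fy=4.8,interpolation=cv2.INTER_CUBIC))
E
```

```text
(no output)
```

View pics/c1.png

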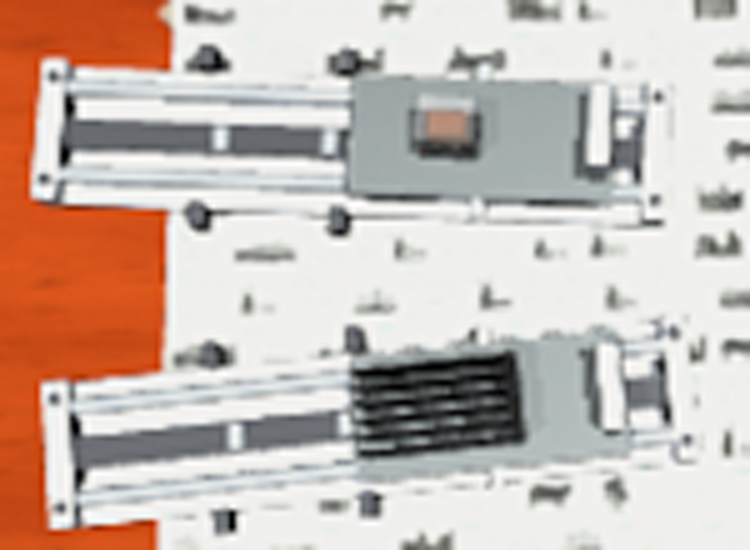

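View pics/c2.png

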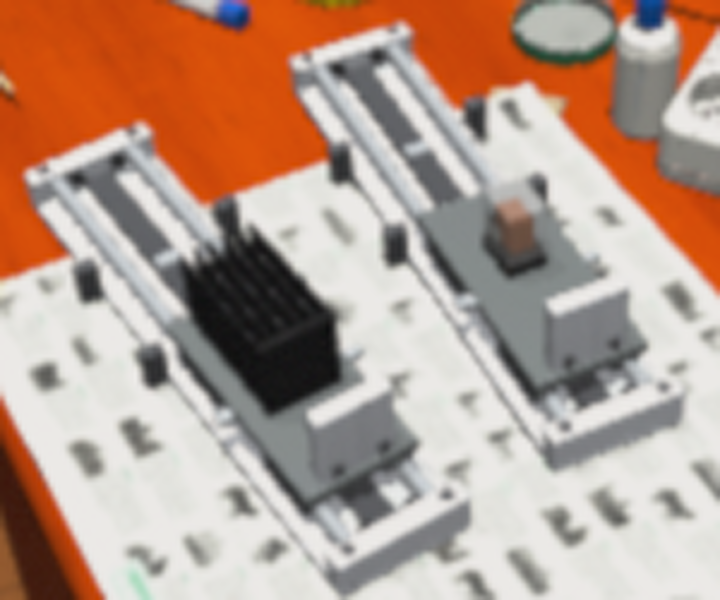

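c1 shows the relay lug's top face centred at about (598,126), with the middle-station tabs at (347,62) and (338,220). In c2 the lug top is at about (587,300). The sink slide is about 130 mm nearer.

```bash
python3 - <<'E'
from h import *
T=dict(np.load("pics/top1.npz"));S=dict(np.load("pics/side1.npz"))
c1=lambda x,y:((x+.5)/5-.5+205,(y+.5)/5-.5+150)
c2=lambda x,y:((x+.5)/4.8-.5+220,(y+.5)/4.8-.5+135)
np.set_printoptions(precision=4,suppress=True)
for n,a,b in[("lugtop",(598,126),(587,300)),("sink lug",(609,387),(351,410)),("tab far mid",(347,62),(538,182)),("tab near mid",(338,220),(396,230)),("tab far last",(209,57),(476,102)),("tab near last",(199,215),(340,150))]:
    print(n,tri(T,c1(*a),S,c2(*b)),atz(T,*c1(*a),.074 if "lug" in n else .024)[:2],atz(S,*c2(*b),.074 if "lug" in n else .024)[:2])
for p in[(587,85),(586,168),(610,85),(610,168)]:print(atz(T,*c1(*p),.074))
print("plate front",atz(T,*c1(350,135),.034))
E
```

```text
lugtop (array([ 0.6077, -0.1103,  0.0681]), np.float64(0.001236943936302488)) [ 0.6069 -0.1104] [ 0.604 -0.115]
sink lug (array([ 0.4861, -0.1159,  0.0654]), np.float64(0.0010356827286492581)) [ 0.4859 -0.1159] [ 0.4828 -0.1228]
tab far mid (array([0.6513, 0.0138, 0.0217]), np.float64(0.000794519193869266)) [0.6503 0.0136] [0.6505 0.0116]
tab near mid (array([0.5708, 0.0159, 0.0232]), np.float64(0.00011837521409216796)) [0.5707 0.0158] [0.5704 0.0152]
tab far last (array([0.6519, 0.0819, 0.0254]), np.float64(0.0002840824799076087)) [0.6524 0.0822] [0.6526 0.0834]
tab near last (array([0.5723, 0.084 , 0.0239]), np.float64(0.0010681295207374787)) [0.5728 0.0838] [0.5717 0.0839]
[ 0.6264 -0.1052  0.074 ]
[ 0.587  -0.1049  0.074 ]
[ 0.6265 -0.1159  0.074 ]
[ 0.587 -0.116  0.074]
plate front [0.611  0.0098 0.034 ]
```

The lug is at (0.607, -0.1105). Its height triangulates to 0.068 against the stated 0.074 top, which is within the calibration and pixel error. The slide axis runs along (0.031, 1). The middle station is at about (0.611, 0.015), so the carrier has about 68 mm left to go. I'll turn the tool by -0.23, close the fingers and go behind the lug.

The manual's scale: shifts go in units of 5 mm and turns go in units of 0.05 rad. Converting my numbers, -0.028 m is -5.6, -0.02 m is -4, -0.115 rad is -2.3.

```bash
echo '[{"jaw": 0,"rz": -2.3},{"jaw": 0,"rz": -2.3},{"jaw": 0,"dx": -4,"dy": -5.6},{"jaw": 0,"dx": -4,"dy": -5.6},{"jaw": 0,"dx": -4,"dy": -5.6},{"jaw": 0,"dx": -4,"dy": -5.6},{"jaw": 0,"dx": -4,"dy": -5.6},{"jaw": 0,"dx": -4,"dy": -5.6},{"jaw": 0,"dx": -4,"dy": -5.6},{"jaw": 0,"dx": -4,"dy": -5.6},{"jaw": 0,"dx": -4,"dy": -5.6},{"jaw": 0,"dx": -4,"dy": -5.6},{"jaw": 0,"dx": -4,"dy": -5.6},{"jaw": 0,"dx": -4,"dy": -5.6},{"jaw": 0,"dx": -4,"dy": -5.6},{"jaw": 0,"dx": -4,"dy": -5.6},{"jaw": 0,"dx": -4,"dy": -5.6},{"jaw": 0,"dx": -4,"dy": -5.6},{"jaw": 0,"dx": -4,"dy": -5.6},{"jaw": 0}]' | python3 nudge.py
```

```text
time: 1.77
tool_pos: [0.469, 0.0401, 0.2043]
ee_rot: [-3.139, -0.001, 3.104]
wrist_force: [0.4, 0.6, -1.1]
width: 0.0003
finger_force: 0.0
```

Converted, 0.026 m is 5.2, -0.025 m is -5.

```bash
echo '[{"jaw": 0,"dx": -3.6,"dy": -5},{"jaw": 0,"dx": -3.6,"dy": -5},{"jaw": 0,"dx": -3.6,"dy": -5},{"jaw": 0,"dx": -3.6,"dy": -5},{"jaw": 0,"dx": -3.6,"dy": -5},{"jaw": 0,"dx": -3.6,"dy": -5},{"jaw": 0,"dx": -3.6,"dy": -5},{"jaw": 0,"dx": -3.6,"dy": -5},{"jaw": 0},{"jaw": 0,"dz": 5.2},{"jaw": 0,"dz": 5.2},{"jaw": 0,"dz": 5.2},{"jaw": 0,"dz": 5.2},{"jaw": 0,"dz": 5.2},{"jaw": 0,"dz": 4.8},{"jaw": 0},{"jaw": 0}]' | python3 nudge.py; python3 - <<'E'
from h import *
a=snap("top","pics/top2.png")["color"][140:240,240:380]
b=snap("side","pics/side2.png")["color"][125:265,230:370]
r=lambda i,h:cv2.resize(i,(400*i.shape[1]//i.shape[0],400),interpolation=cv2.INTER_CUBIC)
c=np.hstack([cv2.resize(a,(420,300)),cv2.resize(b,(300,300))]);cv2.imwrite("pics/c3.png",c)
E
```

```text
time: 3.18
tool_pos: [0.603, -0.1583, 0.0498]
ee_rot: [3.14, -0.004, 3.11]
wrist_force: [0.8, 0.2, 0.7]
width: 0.0004
finger_force: 0.0
```

View pics/c3.png

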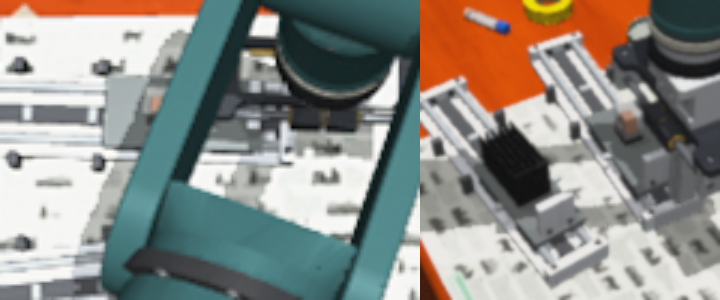

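The fingers stand behind the relay lug in line with it, touching nothing (side crop, about 685,170), and the heat sink carrier is untouched. I expect contact at TCP y≈-0.128, the ridge at about -0.068 and the station at about -0.060.

Converted, 0.006 m is 1.2.

```bash
echo '[{"jaw": 0,"dy": 1.2},{"jaw": 0,"dy": 1.2},{"jaw": 0,"dy": 1.2},{"jaw": 0,"dy": 1.2},{"jaw": 0,"dy": 1.2},{"jaw": 0,"dy": 1.2},{"jaw": 0,"dy": 1.2},{"jaw": 0,"dy": 1.2},{"jaw": 0,"dy": 1.2},{"jaw": 0,"dy": 1.2},{"jaw": 0,"dy": 1.2},{"jaw": 0,"dy": 1.2},{"jaw": 0}]' | python3 nudge.py; echo '[{"jaw": 0,"dy": 0.8},{"jaw": 0,"dy": 0.6},{"jaw": 0}]' | python3 nudge.py
```

```text
time: 4.37
tool_pos: [0.6068, -0.086, 0.0513]
ee_rot: [3.14, -0.0, 3.111]
wrist_force: [0.3, 0.4, -0.0]
width: 0.0008
finger_force: 0.0
time: 4.62
tool_pos: [0.6069, -0.08, 0.0512]
ee_rot: [3.141, -0.001, 3.11]
wrist_force: [0.2, -0.5, 0.3]
width: 0.0006
finger_force: 0.0
```

```bash
for i in 1; do :; done; echo '[{"jaw": 0,"dy": 0.4},{"jaw": 0,"dy": 0.4},{"jaw": 0}]' | python3 nudge.py | grep -E "pos|force: \["; echo '[{"jaw": 0,"dy": 0.4},{"jaw": 0}]' | python3 nudge.py| grep -E "pos|force: \["; echo '[{"jaw": 0,"dy": 0.4},{"jaw": 0}]' | python3 nudge.py| grep -E "pos|force: \["; echo '[{"jaw": 0,"dy": 0.4},{"jaw": 0}]' | python3 nudge.py| grep -E "pos|force: \["
```

```text
tool_pos: [0.6071, -0.0765, 0.0512]
wrist_force: [-0.5, 0.3, 0.5]
tool_pos: [0.6072, -0.0745, 0.0512]
wrist_force: [-1.1, -0.3, -0.2]
tool_pos: [0.6073, -0.0727, 0.0513]
wrist_force: [-1.3, -0.2, -2.2]
tool_pos: [0.6073, -0.0723, 0.0514]
wrist_force: [-1.2, -4.8, -1.3]
```

Force is rising at the first ridge, as expected.

Converted, 0.002 m is 0.4.

```bash
echo '[{"jaw": 0,"dy": 0.4},{"jaw": 0}]' | python3 nudge.py | grep -E "pos|force: \["; echo '[{"jaw": 0,"dy": 0.4},{"jaw": 0}]' | python3 nudge.py| grep -E "pos|force: \["; echo '[{"jaw": 0,"dy": 0.2},{"jaw": 0}]' | python3 nudge.py| grep -E "pos|force: \["
```

```text
tool_pos: [0.6073, -0.0721, 0.0514]
wrist_force: [-1.2, -9.2, -2.0]
tool_pos: [0.6073, -0.0707, 0.0514]
wrist_force: [0.2, -8.7, -1.4]
tool_pos: [0.6074, -0.0683, 0.0514]
wrist_force: [-0.8, -5.9, -1.6]
```

Converted, 0.001 m is 0.2.

```bash
echo '[{"jaw": 0,"dy": 0.2},{"jaw": 0}]' | python3 nudge.py | grep -E "pos|force: \["; echo '[{"jaw": 0,"dy": 0.2},{"jaw": 0}]' | python3 nudge.py| grep -E "pos|force: \["; echo '[{"jaw": 0,"dy": 0.2},{"jaw": 0}]' | python3 nudge.py| grep -E "pos|force: \["
```

```text
tool_pos: [0.6074, -0.0662, 0.0513]
wrist_force: [-0.8, -3.9, -0.9]
tool_pos: [0.6075, -0.0636, 0.0513]
wrist_force: [-0.5, -2.1, -0.8]
tool_pos: [0.6078, -0.0617, 0.0515]
wrist_force: [0.1, 0.4, -0.4]
```

It's over the ridge and the force has dropped to zero. I'll back off, rise, move clear and look.

Converted, -0.03 m is -6, -0.02 m is -4.

```bash
echo '[{"jaw": 0,"dy": -1.6},{"jaw": 0,"dy": -3},{"jaw": 0,"dy": -4},{"jaw": 0,"dy": -4,"dz": -4},{"jaw": 0,"dz": -6},{"jaw": 0,"dz": -6},{"jaw": 0,"dz": -6},{"jaw": 0,"dz": -6},{"jaw": 0,"dx": 4,"dy": -6,"dz": -2},{"jaw": 0,"dx": 4,"dy": -6},{"jaw": 0,"dx": 4,"dy": -6},{"jaw": 0,"dx": 4,"dy": -6},{"jaw": 0,"dx": 4,"dy": -6},{"jaw": 0,"dx": 4,"dy": -6},{"jaw": 0,"dx": 4,"dy": -6},{"jaw": 0,"dx": 4,"dy": -6},{"jaw": 0},{"jaw": 0}]' | python3 nudge.py; python3 - <<'E'
from h import *
a=snap("top","pics/top3.png")["color"][150:260,205:355]
b=snap("side","pics/side3.png")["color"][135:260,220:370]
cv2.imwrite("pics/c4.png",cv2.resize(a,None,fx=5,fy=5,interpolation=cv2.INTER_CUBIC))
cv2.imwrite("pics/c5.png",cv2.resize(b,None,fx=4.8,fy=4.8,interpolation=cv2.INTER_CUBIC))
E
```

```text
time: 7.87
tool_pos: [0.4368, -0.3626, 0.2017]
ee_rot: [3.141, 0.001, 3.106]
wrist_force: [-0.5, 0.7, 0.5]
width: 0.0005
finger_force: 0.0
```

View pics/c4.png

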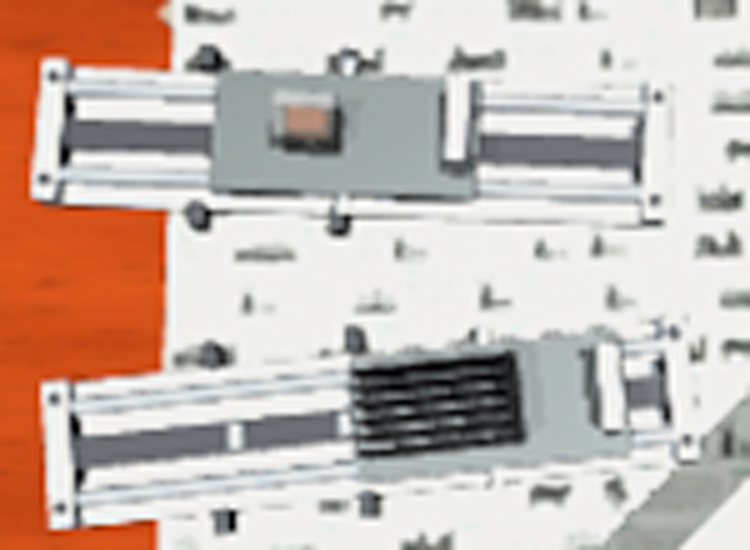

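View pics/c5.png

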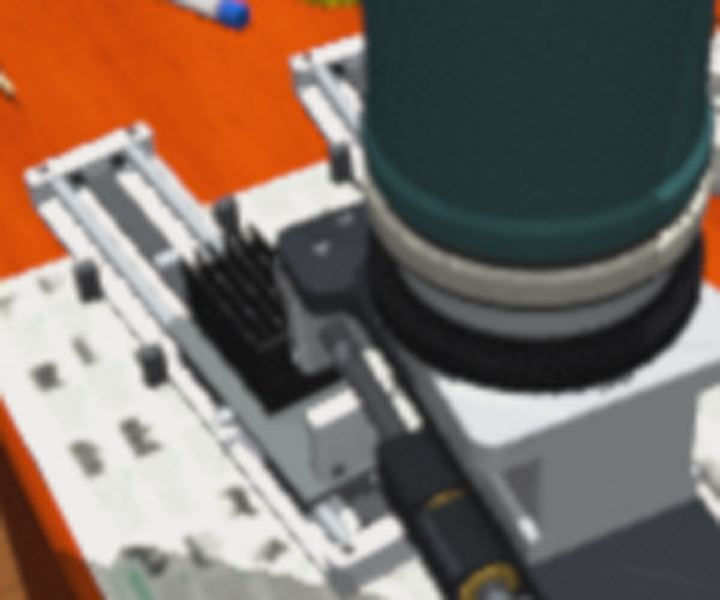

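The relay carrier's mid-plate fins now line up with the middle tabs at (347,62) and (339,210), to within about 1 mm. The lug moved 140 crop px, about 66 mm. The heat sink carrier hasn't moved (its lug is still at 609,387) and the arm is clear. Handing in.

```bash
python3 -c "
from bench import robot, viewer, sensors
print(robot.close_job())"
```

```text
the job is handed in; nothing more can be done
None
```

I pushed the relay carrier leftward until it clicked into the middle station and let go of it there; the heat-sink carrier was not moved, and the job is handed in at about 8 s on the robot's clock.

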